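Go and no-go check of a pen-stand bore

TASK

Check the wide hole in the wooden pen-stand block with the two hand plug gauges from the plywood gauge board. First put the long, slimmer go gauge fully into the hole until its square collar sits on the block, take it out and stand it upright back on the board. Then offer the short, thick no-go gauge to the same hole: it should refuse to enter, so leave it standing upright and centred on the hole's mouth.

Things in the scene. Friction and masses are not known exactly. Their poses are not given: they have to be found in the camera images.
- go_gauge: Go plug gauge, 103 mm tall, 0.22 kg, standing on the board. Origin: centre of its flat lower end; z its axis, up to the handle. From below: steel plug 34 mm in diameter, 0 to 42 mm (lowest 6 mm tapers to 26 mm), square steel collar 50 x 50 mm from 42 to 48 mm, round wooden handle 28 mm in diameter from 48 to 103 mm with a thin dark ring near the top. Grip the handle.
- nogo_gauge: No-go plug gauge, 85 mm tall, 0.22 kg, loose, standing on the board. Origin: centre of its flat lower end; z its axis, up to the handle. From below: short thick steel plug 46 mm in diameter, 0 to 25 mm (no collar, no taper), round wooden handle 28 mm in diameter from 25 to 85 mm with a thin dark ring near the top. Too thick for the hole. Grip the handle.
- pen_block: Pale wooden block, 110 x 110 x 60 mm high, one round hole in the middle of its top; fixed between dark strips on a 160 x 150 x 10 mm plywood base. Origin: centre of the base's underside, straight below the hole; z up. Hole's mouth (block's top) 70 mm above the origin; hole 40 mm in diameter, 48 mm deep, blind. The smaller block with four narrow holes is not part of the job.
- gauge_board: Gauge board: flat plywood board 280 (its x) x 150 (its y) x 8 mm, fixed on the bench. Origin: centre of its underside; its top is 8 mm above. At the start both gauges stand on it, about 130 mm apart along its x; which stands at which end varies.
There are look-alikes about, which are no part of the job. What is shaped like the nogo_gauge but green or yellow is not meant.

How it is judged:
By the outcome, as a careful person would: the job done as asked, in the order asked, and still so for the second after the job is handed in, with the robot touching nothing.
It also fails if it takes over 72 s, if anything falls off the work surface, if the arm or the gripper's body presses on something with over 40 N, if the wrist force passes 120 N, or if a joint passes its speed limit or range.

ROBOT

A 6-joint arm with a two-finger parallel gripper is mounted at the origin on the work surface. World frame = base frame: x ahead of the robot, y to its left, z up, the work surface at z = 0. Lengths are in mm, angles in degrees, forces in N, time in s.
With the tool pointing down it reaches from about 375 to 825 mm from the base axis. Payload 5.5 kg.
Tool frame: the origin (TCP) lies on the centre line of the jaws, within the pads' length; the fingertips stand 19 mm ahead of it and the grasp point (between the pads) is the TCP; z points along the fingers, y is the direction in which the jaws open and shut (so a half turn about z gives the same grasp; the last joint's range is limited). The gripper opens to 85 mm and grips with 20 to 120 N. Pads are 22 mm wide; open, the fingers measure 114 mm over their backs; the gripper's body (76 mm by 85 mm) begins 54 mm behind the grasp point. The pads swing forward as they close: fully open they stand 13 mm farther back than shut.
Start: joints at [66.406, 17.962, -2.699, 69.339, 0, 90], TCP at [240.152, 549.838, 250.299] pointing down, gripper open.
Joint ranges: [-152.73, 152.73], [-39.44, 99.34], [-58.76, 71.6], [-118.89, 123.64], [-81.53, 83.1], [-180, 180]. Speed limits (degrees/s): [136.94, 136.94, 172.46, 180, 180, 180].

INTERFACE

Orientations are given as [roll, pitch, yaw] about the fixed x, y, z axes, in that order (R = Rz(yaw) Ry(pitch) Rx(roll)).
In Python, from workcell import * gives the robot as it stands.
- The arm moves only by the tool move_arm, never from a script. Its argument "deltas" is a list that holds one entry, the list of rows, each a list of 6 numbers: the shift along the tool's x, y, z in mm, then the turn, a rotation vector about the tool's x, y, z in degrees. A call has 1 to 12 rows; each row shifts and turns the pose as measured when the row begins, along the tool's axes as they then stand; what a row does not reach is not made up. A row lasts 1/10 s, in which the tool goes at most 50 mm and 8.59 degrees, less where a joint would pass 70% of its speed; a pose out of reach is approached as far as the arm can. A call is refused whole if a number of a shift passes 50 or a number of a turn 8.59, either way. A call with a gripper value outside its range is refused whole. "claw" is the finger opening in mm, from 0 to 85.4, set as the call begins (left out, the last holds). The fingers move at their own pace and stop on an object; the grip force is fixed at half the most. Time passes only in rows, so rows that do not move let the fingers close. It gives the time, the measured TCP pose, the force and the opening at its end, in the units of the state.
- get_state(): the state, without advancing time (a new reading comes with each control period).
- get_image(name): name is "side" or "top" or "wrist"; returns a dict with "image" (480x640x3 uint8, red, green, blue), "range_z" (480x640 float32, mm along the optical axis (not along the pixel's ray), 0 where there is no reading), "camera_matrix" (3x3 intrinsics, pixels), "origin" and "attitude" of the camera in the world. Camera axes: x right, y down, z forward; pixel columns grow to the right and rows downward; lengths in mm; the calibration is good to about 2 mm. The wrist camera is an equidistant fisheye: a pixel r from the principal point sees the ray r / f radians off the axis. A picture is of the moment at which its call begins.
- finish_job(): hands the job in, once; it reports no verdict.
The state is a dict: "t": time; "qpos": joint angles; "dq": joint speeds; "joint_efforts": joint torques, N m; "eef_pos": TCP position; "ee_rot": TCP orientation; "ft_force": force on the tool from outside, world axes, zero at the start; "wrist_torque": the same for the moment, N m; "grip_width": finger opening in mm.
Only numpy, scipy, OpenCV 4.12 (cv2) and the standard library are available. Lean on these libraries where they do the work, as an engineer would, in place of code of your own. Each camera call takes 0.05 s, during which the arm holds its last target.

## Working session

There is one attempt and no reset: what is moved stays moved. The work goes in short steps, Python scripts to look and compute and a tool call to move; the robot and the scene stay as the last step left them, time stands still between calls to the robot, and variables do not carry over. Pictures are saved under pics/ and viewed, and the job is handed in when it is done.

Besides the shell and the picture viewer there is one more tool, called after "Call:" by a JSON object that holds its "method" and its "body". move_arm: Moves the arm, as the interface text tells. Its arguments: {"type":"object","properties":{"deltas":{"type":"array","items":{"type":"array","items":{"type":"array","items":{"type":"number"}}}},"claw":{"type":"number"}},"required":["deltas"]}

```bash
mkdir -p pics; cat > h.py <<'E'
from workcell import *
import numpy as np, cv2, pickle
def grab(n,tag):
    d=get_image(n); pickle.dump(d,open(f'pics/{tag}.pkl','wb'))
    cv2.imwrite(f'pics/{tag}.png',d['image'][:,:,::-1]); return d
def load(tag): return pickle.load(open(f'pics/{tag}.pkl','rb'))
def cloud(d):
    K=np.array(d['camera_matrix']);z=d['range_z']
    v,u=np.mgrid[:480,:640]
    P=np.stack([(u-K[0,2])/K[0,0]*z,(v-K[1,2])/K[1,1]*z,z],-1)
    from scipy.spatial.transform import Rotation as R
    A=np.array(d['attitude'])
    if A.shape!=(3,3): A=R.from_euler('xyz',A,degrees=True).as_matrix()
    return P@A.T+np.array(d['origin'])
E
python3 - <<'E'
from h import *
for n in('top','side'):
    d=grab(n,n+'0'); print(n,d['camera_matrix'],d['origin'],d['attitude'])
print(get_state())
E
```

```text
top [[501.74757641   0.         305.88530554]
 [  0.         501.74757641 232.78441779]
 [  0.           0.           1.        ]] [ 430.06959817   45.651397   1045.81128881] [-170.68282771   -0.21192218  -89.78326816]
side [[620.16638948   0.         312.58330031]
 [  0.         620.16638948 244.35120915]
 [  0.           0.           1.        ]] [ 557.46342693 -727.83880781  921.11158558] [-138.6397392     0.59555726   -4.32433965]
{'t': 0.1, 'qpos': array([ 6.64050821e+01,  1.80014941e+01, -2.74811818e+00,  6.93401863e+01,
       -1.40747472e-04,  8.99993528e+01]), 'dq': array([-0.04989411,  0.03906907,  0.09551371,  0.03600688,  0.04276027,
        0.07723727]), 'joint_efforts': array([ 8.40761477e-04, -5.40766132e+01,  3.40542340e+01,  1.11618207e-02,
        4.21878417e-05,  1.03551838e-05]), 'eef_pos': array([239.96480155, 549.38863857, 249.50950347]), 'ee_rot': array([-1.79910201e+02,  1.39732992e-04,  1.56405729e+02]), 'ft_force': array([0.04689619, 0.580823  , 0.63212721]), 'wrist_torque': array([-0.03789559,  0.01247319, -0.00200208]), 'grip_width': 85.31606459904329}
```

View pics/top0.png

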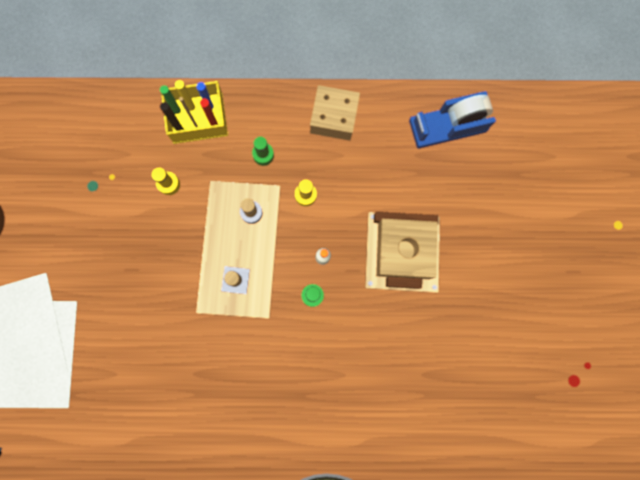

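View pics/side0.png

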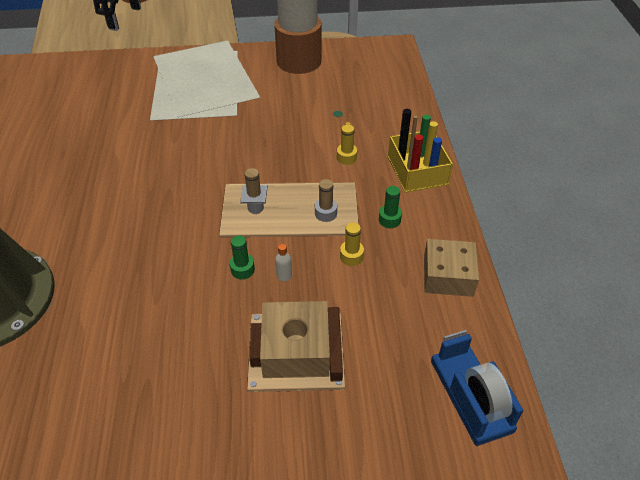

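The top view has two wooden-handled gauges on the board. The one at (233,280), with a square collar, is the go gauge. The one at (250,208), with a round thick plug, is the no-go. The green ones (263,150; 312,295) and yellow ones (165,180; 305,192) are look-alikes. The hole is at (407,248) in the top view and (295,328) in the side view. I'll confirm with crops and measure.

```bash
python3 - <<'E'
from h import *
t=cv2.imread('pics/top0.png');s=cv2.imread('pics/side0.png')
a=cv2.resize(t[170:330,190:290],None,fx=3.6,fy=3.6,interpolation=3)
b=cv2.resize(s[160:240,215:365],None,fx=2.8,fy=2.8,interpolation=3)
im=np.zeros((576,790,3),np.uint8);im[:576,:360]=a[:576];im[:224,365:785]=b
c=cv2.resize(t[200:300,355:450],None,fx=3.4,fy=3.4,interpolation=3);im[230:570,365:365+c.shape[1]]=c
cv2.imwrite('pics/crop0.png',im)
for tag in('top0','side0'):
    d=load(tag);P=cloud(d)
    z=P[...,2];print(tag,'bench z',np.median(z[380:400,300:400]) if tag=='top0' else np.median(z[300:400,80:150]))
    def fit(name,m):
        q=P[m]; 
        if len(q)<5: print(name,len(q));return
        r=cv2.minAreaRect(q[:,:2].astype(np.float32)); print(name,len(q),q.mean(0).round(1),'rect',np.round(r[0],1),np.round(r[1],1),round(r[2],1))
    x0=P[...,0];y0=P[...,1]
    # board region
    if tag=='top0':
        U=[('go',233,280),('nogo',250,208),('hole',407,248)]
    else: U=[('go',252,174),('nogo',325,185),('hole',295,328)]
    for n,u,v in U: print(n,P[v,u].round(1))
    box=lambda x,y,r:(abs(x0-x)<r)&(abs(y0-y)<r)&(d['range_z']>0)
    np.save(f'pics/{tag}_P.npy',P)
E
```

```text
top0 bench z -0.4695741732192573
go [494.1 178.2 108.8]
nogo [634.4 151.2  94. ]
hole [ 567.5 -166.3   19.5]
side0 bench z -0.9991945392974912
go [499.6 174.7 111.2]
nogo [639.5 151.7  92.3]
hole [ 562.9 -138.7   39.3]
```

View pics/crop0.png

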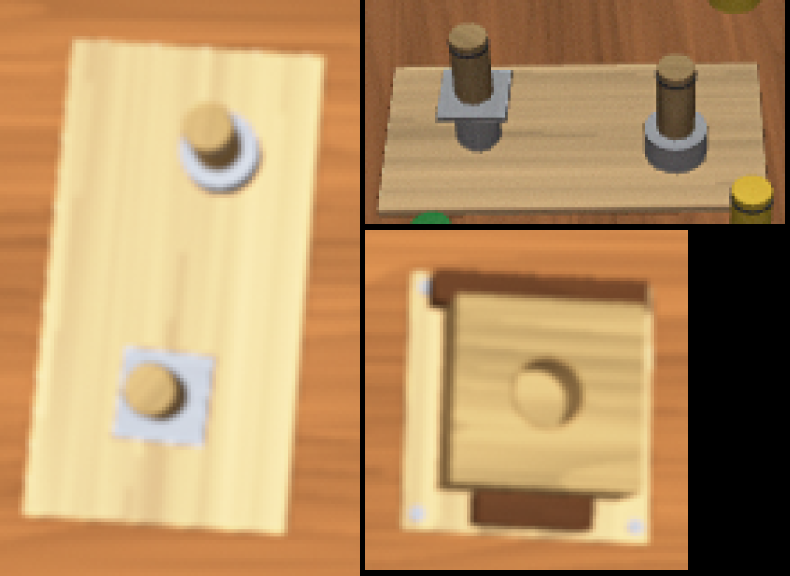

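The crops confirm it: the go gauge has the square collar and slim plug, and the no-go has the short thick plug. Next I fit circles and squares to the range data.

```bash
python3 - <<'E'
from h import *
for tag in('top0','side0'):
    d=load(tag);P=cloud(d);x,y,z=P[...,0],P[...,1],P[...,2]
    def rep(n,m):
        q=P[m].astype(np.float32)
        if len(q)<5: print(tag,n,len(q));return
        (c,r)=cv2.minEnclosingCircle(q[:,:2]);R=cv2.minAreaRect(q[:,:2])
        print(tag,n,len(q),'mean',q.mean(0).round(1),'circ',np.round(c,1),round(r,1),'rect',np.round(R[0],1),np.round(R[1],1),round(R[2],1))
    near=lambda a,b,r:(np.hypot(x-a,y-b)<r)
    rep('gotop',near(496,176,30)&(z>106)); rep('collar',near(496,176,45)&(z>50)&(z<59)); 
    rep('nogotop',near(636,151,30)&(z>89)); rep('nogoplug',near(636,151,40)&(z>29)&(z<36))
    rep('board',near(560,165,180)&(z>5)&(z<11)&(y>70)&(y<260))
    b=near(575,-150,95)&(z>66)&(z<73); rep('block',b)
    # hole: mask of pixels inside block not at top
    m=(b*255).astype(np.uint8); cs,h=cv2.findContours(m,cv2.RETR_CCOMP,cv2.CHAIN_APPROX_NONE)
    for c,hh in zip(cs,h[0]):
        if hh[3]>=0 and len(c)>20:
            e=P[c[:,0,1],c[:,0,0]]; 
            A=np.c_[2*e[:,:2],np.ones(len(e))];s=np.linalg.lstsq(A,(e[:,:2]**2).sum(1),rcond=None)[0]
            print('hole',len(c),s[:2].round(1),np.sqrt(s[2]+s[0]**2+s[1]**2).round(1), 'z',np.median(P[b][:,2]).round(1))
E
```

```text
Traceback (most recent call last):
cv2.error: OpenCV(4.12.0) /io/opencv/modules/imgproc/src/shapedescr.cpp:201: error: (-215:Assertion failed) count >= 0 && (depth == CV_32F || depth == CV_32S) in function 'minEnclosingCircle'
```

```bash
cat > m.py <<'E'
from h import *
import sys
for tag in sys.argv[1:]:
    d=load(tag);P=cloud(d);x,y,z=P[...,0],P[...,1],P[...,2]
    def rep(n,m):
        q=P[m].astype(np.float32)
        if len(q)<5: print(tag,n,len(q));return
        xy=np.ascontiguousarray(q[:,:2])
        (c,r)=cv2.minEnclosingCircle(xy);R=cv2.minAreaRect(xy)
        print(tag,n,len(q),'mean',q.mean(0).round(1),'circ',np.round(c,1),round(r,1),'rect',np.round(R[0],1),np.round(R[1],1),round(R[2],1))
    near=lambda a,b,r:(np.hypot(x-a,y-b)<r)
    rep('gotop',near(496,176,30)&(z>106)); rep('collar',near(496,176,45)&(z>50)&(z<59)); 
    rep('nogotop',near(636,151,30)&(z>89)); rep('nogoplug',near(636,151,40)&(z>29)&(z<36))
    rep('board',near(560,165,180)&(z>5)&(z<11)&(y>70)&(y<260))
    b=near(575,-150,95)&(z>66)&(z<73); rep('block',b)
    m=(b*255).astype(np.uint8); cs,h=cv2.findContours(m,cv2.RETR_CCOMP,cv2.CHAIN_APPROX_NONE)
    for c,hh in zip(cs,h[0]):
        if hh[3]>=0 and len(c)>20:
            e=P[c[:,0,1],c[:,0,0]]; 
            A=np.c_[2*e[:,:2],np.ones(len(e))];s=np.linalg.lstsq(A,(e[:,:2]**2).sum(1),rcond=None)[0]
            print('hole',len(c),s[:2].round(1),np.sqrt(s[2]+s[0]**2+s[1]**2).round(1), 'z',np.median(P[b][:,2]).round(1))
E
python3 m.py top0 side0
```

```text
top0 gotop 170 mean [498.7 182.2 110.4] circ [498.8 182.1] 14.0 rect [498.9 182.4] [25.9 26.1] 23.9
top0 collar 415 mean [497.6 180.1  55.5] circ [498.9 183.1] 34.2 rect [499.1 182.4] [49.9 50.4] 84.0
top0 nogotop 154 mean [641.7 157.9  92.7] circ [641.8 157.8] 13.8 rect [642.  158.2] [26.4 25.5] 0.3
top0 nogoplug 164 mean [635.  154.8  32.4] circ [641.8 157.9] 22.8 rect [638.6 156.6] [38.3 44.3] 25.0
top0 board 7295 mean [568.2 183.2   7.8] circ [573.  164.2] 166.4 rect [572.4 172.3] [186.2 310.4] 86.4
top0 block 2676 mean [ 562.1 -158.5   69.5] circ [ 561.9 -158.1] 75.6 rect [ 562.8 -158.8] [111.  110.6] 86.7
hole 62 [ 562.6 -158.5] 20.7 z 69.5
side0 gotop 120 mean [498.2 179.5 109.4] circ [496.4 181. ] 15.8 rect [498.  181.2] [28.8 26. ] 42.7
side0 collar 314 mean [498.6 172.8  54.7] circ [498.6 179.5] 34.1 rect [497.6 178.5] [54.7 50.7] 85.0
side0 nogotop 114 mean [641.  155.   91.7] circ [641.8 155.1] 16.7 rect [641.  155.8] [27. 29.] 53.3
side0 nogoplug 152 mean [641.3 147.3  31.9] circ [640.8 153.8] 24.0 rect [640.5 151. ] [39.7 43.5] 81.3
side0 board 4612 mean [564.4 172.3   7.3] circ [567.5 181.3] 156.7 rect [565. 180.] [155.3 285.1] 85.9
side0 block 3388 mean [ 561.4 -163.3   69.1] circ [ 561.6 -161. ] 76.4 rect [ 561.7 -160.5] [114.1 110.1] 86.8
hole 70 [ 561.8 -161.2] 20.6 z 69.0
```

Both cameras agree on the relative layout (hole − go = (63.7, −340.7)). Absolute y differs by about 2.5 mm, so I use the mean. First I turn the tool to yaw 90, so that tool x = world y, tool y = world x and tool z = down.

Call:
{"method": "move_arm", "body": {"deltas": [[[0,0,0,0,0,8.3],[0,0,0,0,0,8.3],[0,0,0,0,0,8.3],[0,0,0,0,0,8.3],[0,0,0,0,0,8.3],[0,0,0,0,0,8.3],[0,0,0,0,0,8.3],[0,0,0,0,0,8.3],[0,0,0,0,0,0]]], "claw": 70}}

```text
t: 1.0
eef_pos: [238.7, 546.6, 244.7]
ee_rot: [-179.8, 0.6, 87.7]
ft_force: [-0.7, 0.2, 0.3]
grip_width: 70.0
```

Call:
{"method": "move_arm", "body": {"deltas": [[[-20,14,0,0,0,-2.3],[-36,26,0,0,0,0],[-36,26,0,0,0,0],[-36,26,0,0,0,0],[-36,26,0,0,0,0],[-36,26,0,0,0,0],[-36,26,0,0,0,0],[-36,26,0,0,0,0],[-36,26,0,0,0,0],[-30,20,0,0,0,0],[0,0,0,0,0,0]]]}}

```text
t: 2.1
eef_pos: [494.5, 201.4, 243.8]
ee_rot: [-179.6, 0.7, 92.9]
ft_force: [-1.2, 0.7, 0.0]
grip_width: 70.0
```

```bash
cat > d.py <<'E'
# usage: d.py x y z : delta in tool frame to go there, tool down yaw 90
from h import *; import sys
from scipy.spatial.transform import Rotation as R
s=get_state();A=R.from_euler('xyz',s['ee_rot'],degrees=True)
T=R.from_euler('xyz',[180,0,90],degrees=True)
print('pos',s['eef_pos'].round(1),s['ee_rot'].round(2),'F',s['ft_force'].round(1),'w',round(s['grip_width'],1),'t',s['t'])
print('shift',A.inv().apply(np.array(list(map(float,sys.argv[1:4])))-s['eef_pos']).round(1),'turn',np.degrees((A.inv()*T).as_rotvec()).round(2))
E
python3 d.py 498.5 181 180
python3 -c "
from h import *
d=grab('wrist','w1');print(d['camera_matrix'],d['origin'],d['attitude'])"
```

```text
pos [494.5 201.4 243.8] [-179.65    0.69   92.9 ] F [-1.2  0.7  0. ] w 70.0 t 2.1
shift [-19.8   3.3  64.1] turn [-0.34  0.69  2.9 ]
[[371.64829954   0.         322.40344197]
 [  0.         371.64829954 239.09784444]
 [  0.           0.           1.        ]] [492.19825451 272.65584299 367.05161153] [163.43835195   0.32554657   2.87939532]
```

View pics/w1.png

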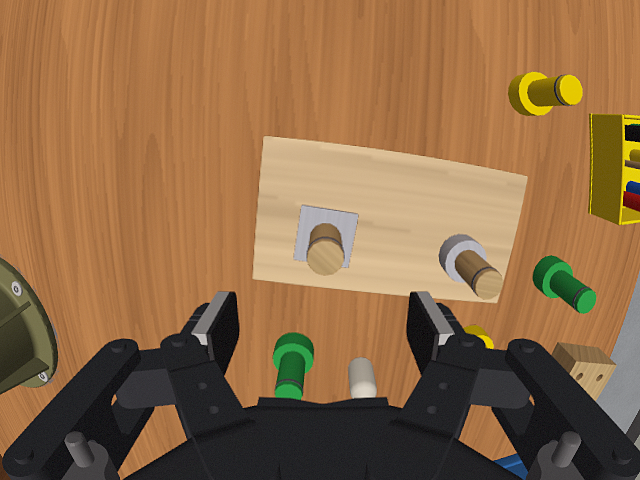

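The wrist view shows the go handle's top at about (325,256), between the open fingers, and the no-go top at (488,285). I convert these by the fisheye model as a third opinion.

```bash
cat >> h.py <<'E'
def wray(d,u,v,z):
    from scipy.spatial.transform import Rotation as R
    K=np.array(d['camera_matrix']);a=(u-K[0,2])/K[0,0];b=(v-K[1,2])/K[1,1];r=np.hypot(a,b)+1e-12
    k=np.array([np.sin(r)*a/r,np.sin(r)*b/r,np.cos(r)])
    A=np.array(d['attitude']); A=A if A.shape==(3,3) else R.from_euler('xyz',A,degrees=True).as_matrix()
    w=A@k;o=np.array(d['origin']);return o+w*(z-o[2])/w[2]
E
python3 - <<'E'
from h import *
d=load('w1');print(wray(d,325,256,111).round(1),wray(d,488,285,93).round(1))
im=cv2.imread('pics/w1.png');cv2.imwrite('pics/w1c.png',cv2.resize(im[190:320,280:520],None,fx=3.3,fy=3.3,interpolation=2))
E
```

```text
[497.1 183.8 111. ] [639.2 157.4  93. ]
```

View pics/w1c.png

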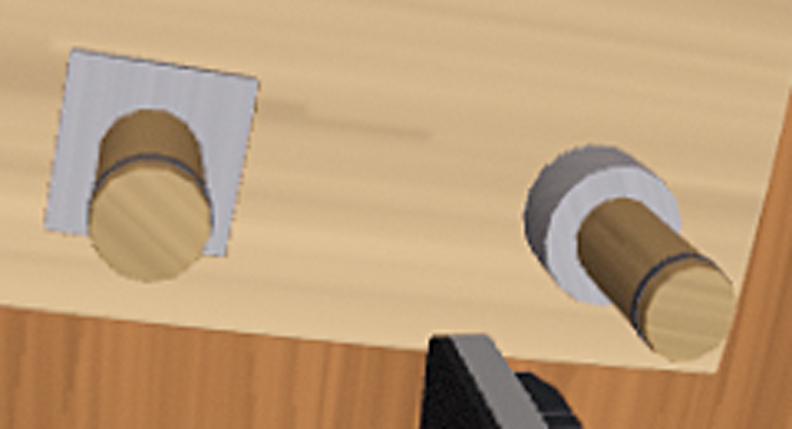

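The wrist view agrees within about 1.5 mm. I use (498, 182) for the go gauge, line up above it and go partway down.

Call:
{"method": "move_arm", "body": {"deltas": [[[-19,3.5,20,-0.3,0.7,2.9],[0,0,30,0,0,0],[0,0,30,0,0,0],[0,0,10,0,0,0],[0,0,0,0,0,0],[0,0,0,0,0,0]]]}}

```text
t: 2.75
eef_pos: [495.8, 188.1, 152.8]
ee_rot: [-179.9, -0.3, 90.9]
ft_force: [-0.4, -0.4, 1.1]
grip_width: 70.0
```

```bash
python3 d.py 498 182 86
```

```text
pos [495.8 188.1 152.8] [-179.93   -0.26   90.86] F [-0.4 -0.4  1.1] w 70.0 t 2.75
shift [-6.4  2.2 66.7] turn [-0.07 -0.26  0.86]
```

Call:
{"method": "move_arm", "body": {"deltas": [[[-6.4,2.2,0,-0.1,-0.3,0.9],[0,0,0,0,0,0],[0,0,15,0,0,0],[0,0,15,0,0,0],[0,0,10,0,0,0],[0,0,0,0,0,0]]]}}

```text
t: 3.35
eef_pos: [503.2, 183.7, 118.5]
ee_rot: [179.3, -0.2, 90.0]
ft_force: [-0.6, 0.2, -0.8]
grip_width: 70.2
```

```bash
python3 d.py 498 182 86
```

```text
pos [503.2 183.7 118.5] [ 1.7933e+02 -1.7000e-01  9.0010e+01] F [-0.6  0.2 -0.8] w 70.2 t 3.35
shift [-1.8 -5.6 32.4] turn [ 0.67 -0.17  0.01]
```

Call:
{"method": "move_arm", "body": {"deltas": [[[-1.8,-5.6,5,0.7,-0.2,0],[0,0,8,0,0,0],[0,0,8,0,0,0],[0,0,8,0,0,0],[0,0,0,0,0,0],[0,0,0,0,0,0]]]}}

```text
t: 3.95
eef_pos: [498.2, 182.0, 88.5]
ee_rot: [180.0, 0.0, 90.0]
ft_force: [0.1, -0.6, -0.1]
grip_width: 69.9
```

```bash
python3 d.py 498 182 86
```

```text
pos [498.2 182.   88.5] [1.7999e+02 1.0000e-02 9.0000e+01] F [ 0.1 -0.6 -0.1] w 69.9 t 3.95
shift [-0.  -0.2  2.5] turn [0.01 0.01 0.  ]
```

Well aligned, so I close on the handle.

Call:
{"method": "move_arm", "body": {"deltas": [[[0,0,2.5,0,0,0],[0,0,0,0,0,0],[0,0,0,0,0,0],[0,0,0,0,0,0],[0,0,0,0,0,0],[0,0,0,0,0,0],[0,0,0,0,0,0],[0,0,0,0,0,0],[0,0,0,0,0,0],[0,0,0,0,0,0]]], "claw": 20}}

```text
t: 4.95
eef_pos: [498.2, 182.2, 86.3]
ee_rot: [180.0, -0.0, 90.0]
ft_force: [-0.6, 0.2, -0.5]
grip_width: 27.0
```

```bash
python3 d.py 498 182 86
```

```text
pos [498.2 182.2  86.3] [ 1.7999e+02 -1.0000e-02  9.0010e+01] F [-0.6  0.2 -0.5] w 27.0 t 4.95
shift [-0.2 -0.2  0.3] turn [ 0.01 -0.01  0.01]
```

Gripped at 27 mm; TCP is 78 mm above the gauge's base. I lift, then look to verify.

Call:
{"method": "move_arm", "body": {"deltas": [[[0,0,-5,0,0,0],[0,0,-10,0,0,0],[0,0,-20,0,0,0],[0,0,-25,0,0,0],[0,0,-25,0,0,0],[0,0,-20,0,0,0],[0,0,-10,0,0,0],[0,0,0,0,0,0],[0,0,0,0,0,0]]]}}

```text
t: 5.85
eef_pos: [497.5, 181.7, 208.5]
ee_rot: [-180.0, 0.0, 90.0]
ft_force: [0.0, -0.7, -2.8]
grip_width: 27.1
```

```bash
python3 d.py 562 -159 205; python3 -c "
from h import *
grab('side','s2')"
```

```text
pos [497.5 181.7 208.5] [-1.8e+02  3.0e-02  9.0e+01] F [ 0.  -0.7 -2.8] w 27.1 t 5.85
shift [-340.7   64.6    3.6] turn [-0.    0.03 -0.  ]
```

View pics/s2.png

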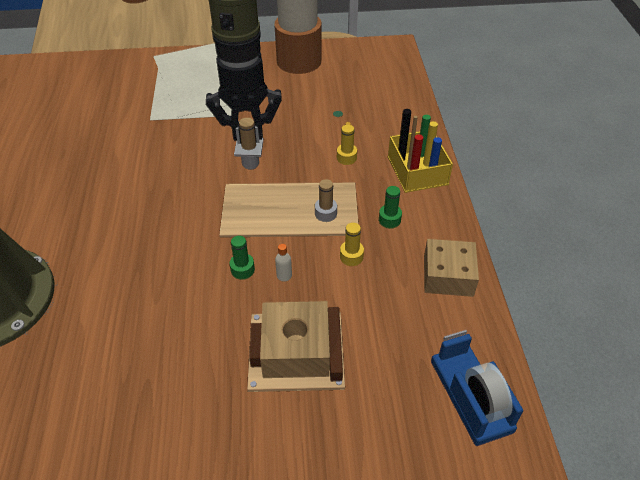

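The go gauge hangs upright in the fingers at (248,150). I carry it over to the hole.

Call:
{"method": "move_arm", "body": {"deltas": [[[-10,2,0,0,0,0],[-25,5,0,0,0,0],[-35,7,0,0,0,0],[-35,7,0,0,0,0],[-35,7,0,0,0,0],[-35,7,0,0,0,0],[-35,7,0,0,0,0],[-35,7,0,0,0,0],[-35,7,0,0,0,0],[-25,5,0,0,0,0],[-10,2,0,0,0,0],[0,0,0,0,0,0]]]}}

```text
t: 7.1
eef_pos: [554.4, -152.2, 194.5]
ee_rot: [-178.7, 0.2, 90.0]
ft_force: [0.1, 0.1, -3.0]
grip_width: 26.8
```

```bash
python3 d.py 562 -159 170
```

```text
pos [ 554.4 -152.2  194.5] [-1.7874e+02  1.7000e-01  9.0040e+01] F [ 0.1  0.1 -3. ] w 26.8 t 7.1
shift [-6.7  8.1 24.4] turn [-1.26  0.17  0.04]
```

Call:
{"method": "move_arm", "body": {"deltas": [[[-6.3,7.8,10,-1.3,0.2,0],[0,0,10,0,0,0],[0,0,5,0,0,0],[0,0,0,0,0,0],[0,0,0,0,0,0]]]}}

```text
t: 7.6
eef_pos: [559.2, -154.3, 166.1]
ee_rot: [-179.7, -0.2, 90.2]
ft_force: [-0.9, 0.5, -1.4]
grip_width: 26.6
```

```bash
python3 d.py 562 -158.5 160;python3 -c "
from h import *
d=grab('side','s3');e=grab('top','t3')
from h import *
im=cv2.resize(d['image'][230:400,230:360,::-1],None,fx=3,fy=3)
im2=cv2.resize(e['image'][200:300,355:450,::-1],None,fx=4,fy=4)
o=np.zeros((510,780,3),np.uint8);o[:510,:390]=im;o[:400,395:775]=im2;cv2.imwrite('pics/c3.png',o)
P=cloud(d);x,y,z=P[...,0],P[...,1],P[...,2]
m=(abs(x-562)<45)&(abs(y+159)<45)&(z>128)&(z<140)
q=np.ascontiguousarray(P[m][:,:2].astype(np.float32));print(len(q),cv2.minAreaRect(q),P[m].mean(0))
"
```

```text
pos [ 559.2 -154.3  166.1] [-179.72   -0.24   90.22] F [-0.9  0.5 -1.4] w 26.6 t 7.6
shift [-4.2  2.8  6.1] turn [-0.28 -0.24  0.22]
446 ((559.1922607421875, -161.9512176513672), (40.0499153137207, 49.84912872314453), 83.37687683105469) [ 559.14376057 -169.53078662  134.67513348]
```

View pics/c3.png

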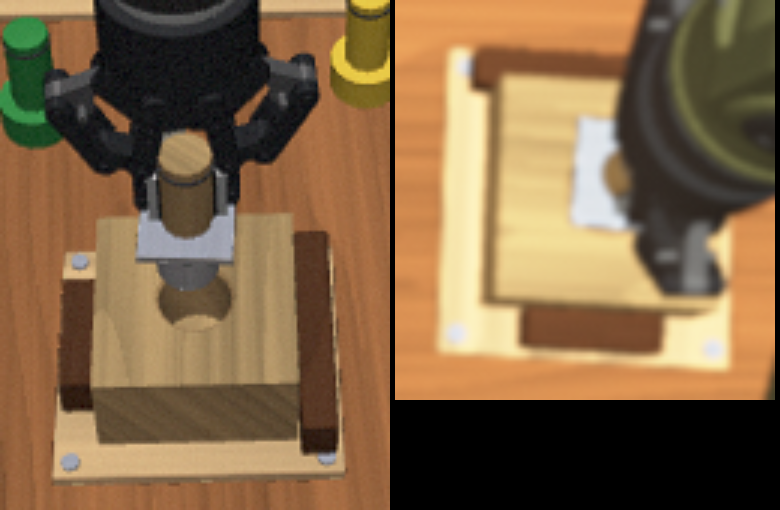

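The gauge sits just above the hole. Collar and hole in the same camera give a target TCP of (562, −158.5), matching my plan. I correct and settle.

Call:
{"method": "move_arm", "body": {"deltas": [[[-4.2,2.8,0,-0.3,-0.2,0.2],[0,0,0,0,0,0],[0,0,0,0,0,0]]]}}

```text
t: 8.0
eef_pos: [563.4, -158.9, 167.5]
ee_rot: [179.8, 0.0, 90.0]
ft_force: [-0.3, 0.5, -3.3]
grip_width: 26.7
```

```bash
python3 d.py 562 -158.5 160
```

```text
pos [ 563.4 -158.9  167.5] [1.7982e+02 3.0000e-02 9.0030e+01] F [-0.3  0.5 -3.3] w 26.7 t 8.0
shift [ 0.4 -1.4  7.5] turn [0.18 0.03 0.03]
```

Call:
{"method": "move_arm", "body": {"deltas": [[[0.3,-1.2,3,0.1,0,0],[0,0,4,0,0,0],[0,0,4,0,0,0],[0,0,4,0,0,0],[0,0,0,0,0,0],[0,0,0,0,0,0]]]}}

```text
t: 8.6
eef_pos: [561.8, -158.7, 151.0]
ee_rot: [179.9, 0.0, 90.0]
ft_force: [-0.4, -0.7, -2.5]
grip_width: 26.4
```

```bash
python3 d.py 562 -158.5 120
```

```text
pos [ 561.8 -158.7  151. ] [1.7995e+02 2.0000e-02 9.0010e+01] F [-0.4 -0.7 -2.5] w 26.4 t 8.6
shift [ 0.2  0.2 31. ] turn [0.05 0.02 0.01]
```

Call:
{"method": "move_arm", "body": {"deltas": [[[0.2,0.2,4,0,0,0],[0,0,4,0,0,0],[0,0,4,0,0,0],[0,0,4,0,0,0],[0,0,0,0,0,0],[0,0,0,0,0,0]]]}}

```text
t: 9.2
eef_pos: [562.0, -158.5, 133.4]
ee_rot: [180.0, 0.0, 90.0]
ft_force: [-0.7, 0.6, -1.3]
grip_width: 26.7
```

```bash
python3 d.py 562 -158.5 106
```

```text
pos [ 562.  -158.5  133.4] [1.7996e+02 2.0000e-02 9.0010e+01] F [-0.7  0.6 -1.3] w 26.7 t 9.2
shift [-0.  -0.  27.4] turn [0.04 0.02 0.01]
```

It enters freely, with no contact force. I continue down.

Call:
{"method": "move_arm", "body": {"deltas": [[[0,0,5,0,0,0],[0,0,5,0,0,0],[0,0,5,0,0,0],[0,0,4,0,0,0],[0,0,3,0,0,0],[0,0,0,0,0,0],[0,0,0,0,0,0]]]}}

```text
t: 9.9
eef_pos: [562.0, -158.4, 109.2]
ee_rot: [180.0, 0.0, 90.0]
ft_force: [-0.6, -0.2, -1.8]
grip_width: 26.7
```

```bash
python3 d.py 562 -158.5 106
```

```text
pos [ 562.  -158.4  109.2] [1.7998e+02 1.0000e-02 9.0010e+01] F [-0.6 -0.2 -1.8] w 26.7 t 9.9
shift [-0.1  0.   3.2] turn [0.02 0.01 0.01]
```

Call:
{"method": "move_arm", "body": {"deltas": [[[0,0,1.5,0,0,0],[0,0,1,0,0,0],[0,0,0.5,0,0,0],[0,0,0,0,0,0]]]}}

```text
t: 10.3
eef_pos: [562.4, -158.5, 106.6]
ee_rot: [179.9, 0.0, 90.0]
ft_force: [0.5, 0.7, -2.2]
grip_width: 26.8
```

Call:
{"method": "move_arm", "body": {"deltas": [[[0,0,0.7,0,0,0],[0,0,0.5,0,0,0],[0,0,0,0,0,0]]]}}

```text
t: 10.6
eef_pos: [562.5, -158.6, 106.6]
ee_rot: [179.9, 0.0, 90.0]
ft_force: [-0.6, 0.3, -2.8]
grip_width: 26.6
```

Call:
{"method": "move_arm", "body": {"deltas": [[[0,0,1.5,0,0,0],[0,0,1.5,0,0,0],[0,0,0,0,0,0]]]}}

```text
t: 10.9
eef_pos: [562.8, -158.8, 106.8]
ee_rot: [179.8, 0.1, 90.0]
ft_force: [0.3, -0.1, -2.1]
grip_width: 27.1
```

```bash
python3 d.py 562 -158.5 106; python3 -c "
from h import *
d=grab('side','s4')
cv2.imwrite('pics/c4.png',cv2.resize(d['image'][230:400,230:360,::-1],None,fx=3.5,fy=3.5))
P=cloud(d);x,y,z=P[...,0],P[...,1],P[...,2]
m=(abs(x-562)<20)&(y<-167)&(y>-184)&(z>60);print('collar z',np.median(z[m]))
m=(abs(x-562)<40)&(y<-195)&(y>-210)&(z>60);print('block z',np.median(z[m]))"
```

```text
pos [ 562.8 -158.8  106.8] [1.7976e+02 8.0000e-02 9.0000e+01] F [ 0.3 -0.1 -2.1] w 27.1 t 10.9
shift [ 0.3 -0.8  0.8] turn [0.24 0.08 0.  ]
collar z 160.0940491980587
block z 520.3081828364664
```

View pics/c4.png

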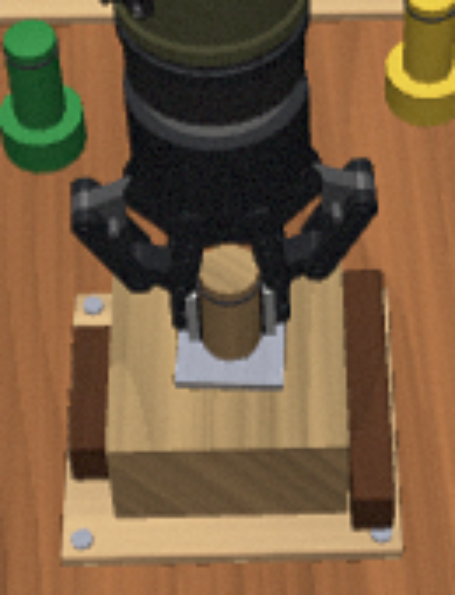

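```bash
python3 -c "
from h import *
d=load('s4');P=cloud(d)
print('collar',np.median(P[335:338,286:306,2]),P[336,288:304:5].round(1).tolist());print('block',np.median(P[346:353,275:310,2]), P[346:353,275:310,2].std())"
```

```text
collar 75.8141024418369 [[550.6, -178.5, 77.4], [558.6, -176.6, 73.4], [566.7, -178.6, 75.5], [574.6, -180.6, 77.6]]
block 69.22351141394313 54.33914304788469
```

The collar reads 75.8 against the block's 69.2, so it is seated within noise. I release briefly so gravity seats it for certain.

Call:
{"method": "move_arm", "body": {"deltas": [[[0,0,0,0,0,0],[0,0,0,0,0,0],[0,0,0,0,0,0],[0,0,0,0,0,0],[0,0,0,0,0,0],[0,0,0,0,0,0]]], "claw": 45}}

```text
t: 11.55
eef_pos: [563.7, -159.0, 106.2]
ee_rot: [179.7, 0.1, 90.0]
ft_force: [-0.5, 0.1, -0.4]
grip_width: 45.3
```

```bash
python3 d.py 562 -158.5 106; python3 -c "
from h import *
for k in range(3):
    d=grab('side','s5')
    P=cloud(d)
    print('collar',np.median(P[334:339,284:308,2]),'block',np.median(P[344:354,275:310,2]),'htop',np.median(P[303:310,292:300],axis=(0,1)))
cv2.imwrite('pics/c5.png',cv2.resize(d['image'][230:400,230:360,::-1],None,fx=3.5,fy=3.5))
"
```

```text
pos [ 563.7 -159.   106.2] [1.797e+02 9.000e-02 9.001e+01] F [-0.5  0.1 -0.4] w 45.3 t 11.55
shift [ 0.5 -1.7  0.2] turn [0.3  0.09 0.01]
collar 75.02910824951113 block 69.09852942811011 htop [ 565.49018138 -158.34404244  129.3758776 ]
collar 75.24180944547743 block 69.10527870278764 htop [ 565.46607152 -157.86891989  129.68983463]
collar 74.88564235932529 block 69.17013608705543 htop [ 565.47964965 -158.48679928  129.79259228]
```

View pics/c5.png

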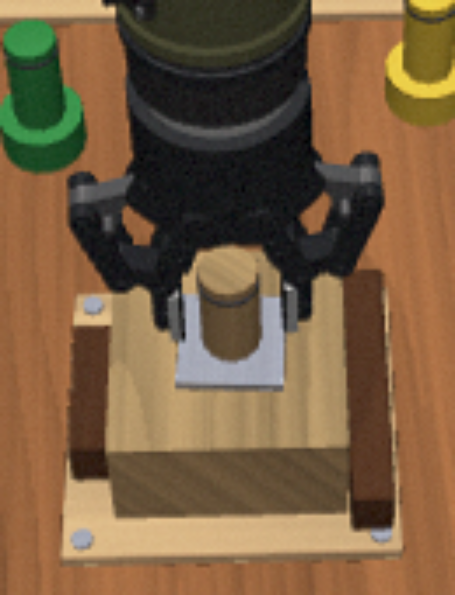

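It is fully seated: collar top minus block top is 5.9 mm against the 6.0 mm collar thickness. I trim the pose and regrip.

Call:
{"method": "move_arm", "body": {"deltas": [[[0.3,-1.5,0,0.3,0.1,0],[0,0,0,0,0,0],[0,0,0,0,0,0]]]}}

```text
t: 12.0
eef_pos: [562.1, -158.7, 106.2]
ee_rot: [-180.0, -0.0, 90.0]
ft_force: [-0.0, -0.0, -0.3]
grip_width: 44.8
```

Call:
{"method": "move_arm", "body": {"deltas": [[[0,0,0,0,0,0],[0,0,0,0,0,0],[0,0,0,0,0,0],[0,0,0,0,0,0],[0,0,0,0,0,0],[0,0,0,0,0,0],[0,0,0,0,0,0]]], "claw": 20}}

```text
t: 12.7
eef_pos: [562.3, -158.7, 106.4]
ee_rot: [-180.0, -0.0, 90.0]
ft_force: [-0.1, 0.4, 0.8]
grip_width: 26.7
```

```bash
python3 d.py 562 -158.5 205
```

```text
pos [ 562.3 -158.7  106.4] [-1.800e+02 -1.000e-02  9.001e+01] F [-0.1  0.4  0.8] w 26.7 t 12.7
shift [  0.2  -0.3 -98.6] turn [-0.   -0.01  0.01]
```

Call:
{"method": "move_arm", "body": {"deltas": [[[0,0,-4,0,0,0],[0,0,-8,0,0,0],[0,0,-10,0,0,0],[0,0,-10,0,0,0],[0,0,-10,0,0,0],[0,0,-15,0,0,0],[0,0,-20,0,0,0],[0,0,-20,0,0,0],[0,0,-10,0,0,0],[0,0,0,0,0,0],[0,0,0,0,0,0]]]}}

```text
t: 13.8
eef_pos: [561.9, -158.7, 222.4]
ee_rot: [180.0, 0.0, 90.0]
ft_force: [0.0, 0.1, -2.0]
grip_width: 26.2
```

```bash
python3 d.py 498 182 205
```

```text
pos [ 561.9 -158.7  222.4] [1.7996e+02 1.0000e-02 9.0010e+01] F [ 0.   0.1 -2. ] w 26.2 t 13.8
shift [340.7 -63.9  17.3] turn [0.04 0.01 0.01]
```

Call:
{"method": "move_arm", "body": {"deltas": [[[10,-2,0,0,0,0],[25,-5,0,0,0,0],[35,-7,0,0,0,0],[35,-7,0,0,0,0],[35,-7,0,0,0,0],[35,-7,0,0,0,0],[35,-7,0,0,0,0],[35,-7,0,0,0,0],[35,-7,0,0,0,0],[25,-5,0,0,0,0],[10,-2,0,0,0,0],[0,0,0,0,0,0]]]}}

```text
t: 15.0
eef_pos: [485.8, 172.5, 210.4]
ee_rot: [-178.9, -0.1, 90.0]
ft_force: [0.8, 0.2, -1.8]
grip_width: 26.7
```

```bash
python3 d.py 498 182 120
```

```text
pos [485.8 172.5 210.4] [-1.789e+02 -6.000e-02  9.000e+01] F [ 0.8  0.2 -1.8] w 26.7 t 15.0
shift [ 9.4 13.9 90.2] turn [-1.1  -0.06 -0.  ]
```

Call:
{"method": "move_arm", "body": {"deltas": [[[9,12,15,-1.1,-0.1,0],[0,0,15,0,0,0],[0,0,15,0,0,0],[0,0,10,0,0,0],[0,0,0,0,0,0],[0,0,0,0,0,0]]]}}

```text
t: 15.6
eef_pos: [497.4, 176.7, 151.7]
ee_rot: [-179.9, 0.3, 89.8]
ft_force: [0.9, 0.2, -3.3]
grip_width: 26.4
```

```bash
python3 d.py 498 182 98
```

```text
pos [497.4 176.7 151.7] [-179.91    0.27   89.75] F [ 0.9  0.2 -3.3] w 26.4 t 15.6
shift [ 5.6  0.7 53.7] turn [-0.09  0.27 -0.25]
```

Call:
{"method": "move_arm", "body": {"deltas": [[[5,0.7,10,-0.1,0.3,-0.3],[0,0,10,0,0,0],[0,0,10,0,0,0],[0,0,10,0,0,0],[0,0,5,0,0,0],[0,0,3,0,0,0],[0,0,0,0,0,0],[0,0,0,0,0,0]]]}}

```text
t: 16.4
eef_pos: [499.0, 181.8, 100.5]
ee_rot: [179.9, -0.1, 90.0]
ft_force: [0.3, 0.1, -1.5]
grip_width: 26.5
```

```bash
python3 d.py 498 182 86.3
```

```text
pos [499.  181.8 100.5] [ 1.799e+02 -7.000e-02  9.004e+01] F [ 0.3  0.1 -1.5] w 26.5 t 16.4
shift [ 0.1 -1.  14.2] turn [ 0.1  -0.07  0.04]
```

Call:
{"method": "move_arm", "body": {"deltas": [[[0.1,-0.8,4,0.1,-0.1,0],[0,0,4,0,0,0],[0,0,3,0,0,0],[0,0,1.5,0,0,0],[0,0,0,0,0,0],[0,0,0,0,0,0]]]}}

```text
t: 17.0
eef_pos: [498.9, 182.3, 87.9]
ee_rot: [179.9, 0.0, 90.0]
ft_force: [0.6, 0.9, -2.2]
grip_width: 27.0
```

```bash
python3 d.py 498 182 86.3
```

```text
pos [498.9 182.3  87.9] [1.7992e+02 1.0000e-02 9.0050e+01] F [ 0.6  0.9 -2.2] w 27.0 t 17.0
shift [-0.3 -0.9  1.6] turn [0.08 0.01 0.05]
```

Call:
{"method": "move_arm", "body": {"deltas": [[[0,-0.5,1.2,0.1,0,0],[0,0,0.7,0,0,0],[0,0,0.5,0,0,0],[0,0,0,0,0,0]]]}}

```text
t: 17.4
eef_pos: [498.6, 182.4, 86.5]
ee_rot: [180.0, -0.0, 90.0]
ft_force: [0.9, 1.0, -2.4]
grip_width: 26.8
```

```bash
python3 d.py 498 182 86.3;python3 -c "
from h import *
d=grab('side','s6');cv2.imwrite('pics/c6.png',cv2.resize(d['image'][60:250,180:380,::-1],None,fx=3,fy=3))"
```

```text
pos [498.6 182.4  86.5] [ 1.7998e+02 -2.0000e-02  9.0050e+01] F [ 0.9  1.  -2.4] w 26.8 t 17.4
shift [-0.4 -0.6  0.2] turn [ 0.02 -0.02  0.05]
```

View pics/c6.png

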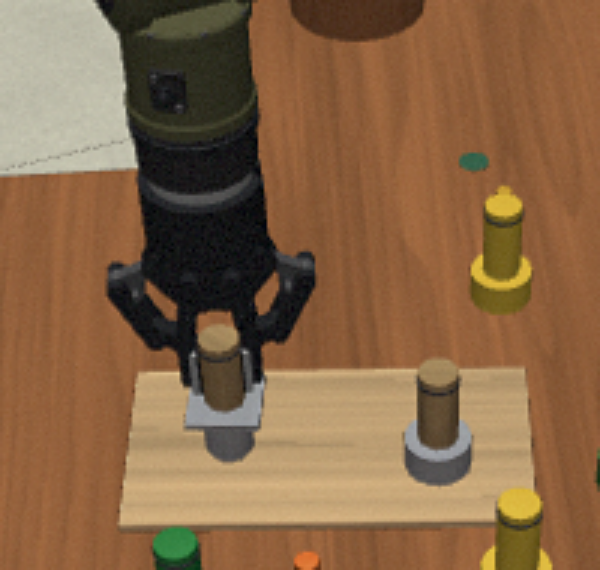

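The gauge is within about half a millimetre of the board and upright. One small nudge, then I release.

Call:
{"method": "move_arm", "body": {"deltas": [[[0,0,0.8,0,0,0],[0,0,0.4,0,0,0],[0,0,0,0,0,0]]]}}

```text
t: 17.75
eef_pos: [498.7, 182.4, 86.4]
ee_rot: [179.9, -0.0, 90.0]
ft_force: [-0.5, -0.3, -1.7]
grip_width: 27.0
```

Call:
{"method": "move_arm", "body": {"deltas": [[[0,0,0,0,0,0],[0,0,0,0,0,0],[0,0,0,0,0,0],[0,0,0,0,0,0],[0,0,0,0,0,0],[0,0,0,0,0,0],[0,0,0,0,0,0]]], "claw": 65}}

```text
t: 18.45
eef_pos: [500.0, 182.9, 86.4]
ee_rot: [179.8, -0.1, 90.0]
ft_force: [-0.3, -0.1, -0.2]
grip_width: 64.9
```

```bash
python3 d.py 498 182 86.3;python3 -c "
from h import *
d=grab('side','s7');cv2.imwrite('pics/c7.png',cv2.resize(d['image'][60:250,180:380,::-1],None,fx=3,fy=3))"
```

```text
pos [500.  182.9  86.4] [ 1.7982e+02 -8.0000e-02  9.0050e+01] F [-0.3 -0.1 -0.2] w 64.9 t 18.45
shift [-0.9 -2.   0.1] turn [ 0.18 -0.08  0.05]
```

View pics/c7.png

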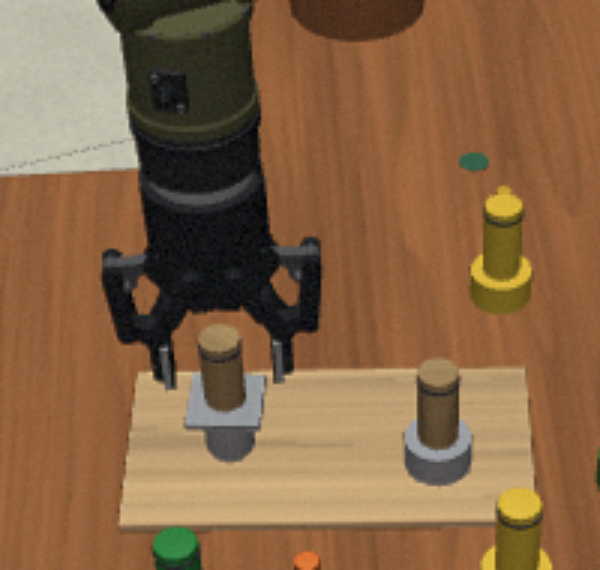

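The go gauge stands free and upright on the board. I lift and move to the no-go, (641.3, 157.5) in the same frame.

Call:
{"method": "move_arm", "body": {"deltas": [[[-0.5,-1,-8,0.2,0,0],[0,0,-15,0,0,0],[0,0,-25,0,0,0],[0,0,-25,0,0,0],[0,0,-15,0,0,0],[0,0,-5,0,0,0],[0,0,0,0,0,0]]]}}

```text
t: 19.2
eef_pos: [498.1, 181.9, 185.1]
ee_rot: [-179.9, -0.1, 90.0]
ft_force: [-0.8, 0.8, 0.5]
grip_width: 65.3
```

```bash
python3 d.py 641.3 157.5 160
```

```text
pos [498.1 181.9 185.1] [-1.7988e+02 -7.0000e-02  9.0040e+01] F [-0.8  0.8  0.5] w 65.3 t 19.2
shift [-24.5 143.2  24.8] turn [-0.12 -0.07  0.04]
```

Call:
{"method": "move_arm", "body": {"deltas": [[[-2,12,0,0,0,0],[-4,24,0,0,0,0],[-5,28,0,0,0,0],[-5,28,0,0,0,0],[-4,24,0,0,0,0],[-2,12,0,0,0,0],[0,0,0,0,0,0],[0,0,0,0,0,0]]]}}

```text
t: 20.0
eef_pos: [631.4, 156.5, 175.0]
ee_rot: [-179.3, 0.1, 90.1]
ft_force: [-0.4, 0.3, 0.2]
grip_width: 65.1
```

```bash
python3 d.py 641.3 157.5 130
```

```text
pos [631.4 156.5 175. ] [-1.7933e+02  1.3000e-01  9.0050e+01] F [-0.4  0.3  0.2] w 65.1 t 20.0
shift [ 1.1 10.4 44.9] turn [-0.67  0.13  0.05]
```

Call:
{"method": "move_arm", "body": {"deltas": [[[1,9.5,10,-0.7,0.1,0],[0,0,15,0,0,0],[0,0,15,0,0,0],[0,0,5,0,0,0],[0,0,0,0,0,0],[0,0,0,0,0,0]]]}}

```text
t: 20.6
eef_pos: [639.1, 158.3, 125.4]
ee_rot: [180.0, 0.0, 90.2]
ft_force: [0.5, 0.3, -0.3]
grip_width: 65.1
```

```bash
python3 d.py 641.3 157.5 68;python3 -c "
from h import *
d=grab('wrist','w8')
print(d['origin'])"
```

```text
pos [639.1 158.3 125.4] [1.7999e+02 3.0000e-02 9.0180e+01] F [ 0.5  0.3 -0.3] w 65.1 t 20.6
shift [-0.8  2.2 57.4] turn [0.01 0.03 0.18]
[639.36085598 228.17386618 249.45720424]
```

View pics/w8.png

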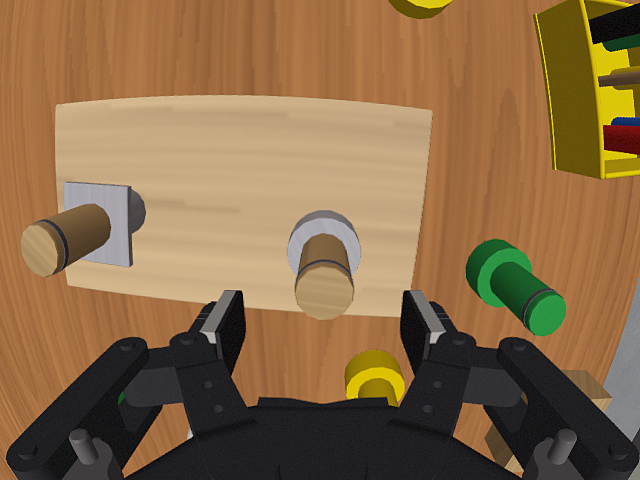

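The wrist view has the no-go handle top at (325,290), centred between the pads. The yellow look-alike at (375,380) and the green at (545,310) are clear of the fingers. I descend.

Call:
{"method": "move_arm", "body": {"deltas": [[[-0.8,2.2,10,0,0,0.2],[0,0,10,0,0,0],[0,0,10,0,0,0],[0,0,8,0,0,0],[0,0,5,0,0,0],[0,0,0,0,0,0],[0,0,0,0,0,0]]]}}

```text
t: 21.35
eef_pos: [642.2, 157.6, 79.6]
ee_rot: [179.9, 0.0, 90.0]
ft_force: [-0.3, -0.4, 0.1]
grip_width: 64.8
```

```bash
python3 d.py 641.3 157.5 68
```

```text
pos [642.2 157.6  79.6] [1.7989e+02 1.0000e-02 8.9960e+01] F [-0.3 -0.4  0.1] w 64.8 t 21.35
shift [-0.1 -1.  11.6] turn [ 0.11  0.01 -0.04]
```

Call:
{"method": "move_arm", "body": {"deltas": [[[0,-1,4,0.1,0,0],[0,0,4,0,0,0],[0,0,2.5,0,0,0],[0,0,0,0,0,0],[0,0,0,0,0,0]]]}}

```text
t: 21.85
eef_pos: [641.9, 157.8, 69.1]
ee_rot: [179.9, -0.0, 90.0]
ft_force: [0.1, -0.5, 0.0]
grip_width: 64.9
```

Call:
{"method": "move_arm", "body": {"deltas": [[[0,0,0,0,0,0],[0,0,0,0,0,0],[0,0,0,0,0,0],[0,0,0,0,0,0],[0,0,0,0,0,0],[0,0,0,0,0,0],[0,0,0,0,0,0],[0,0,0,0,0,0],[0,0,0,0,0,0]]], "claw": 20}}

```text
t: 22.75
eef_pos: [641.9, 157.9, 69.6]
ee_rot: [179.9, -0.0, 90.0]
ft_force: [0.0, -0.3, 0.0]
grip_width: 26.9
```

```bash
python3 d.py 641.3 157.5 68
```

```text
pos [641.9 157.9  69.6] [ 1.7989e+02 -2.0000e-02  8.9960e+01] F [ 0.  -0.3  0. ] w 26.9 t 22.75
shift [-0.4 -0.6  1.5] turn [ 0.11 -0.02 -0.04]
```

Call:
{"method": "move_arm", "body": {"deltas": [[[0,0,-5,0,0,0],[0,0,-10,0,0,0],[0,0,-20,0,0,0],[0,0,-25,0,0,0],[0,0,-25,0,0,0],[0,0,-20,0,0,0],[0,0,-10,0,0,0],[0,0,0,0,0,0],[0,0,0,0,0,0]]]}}

```text
t: 23.65
eef_pos: [640.3, 157.3, 190.8]
ee_rot: [-180.0, 0.0, 90.0]
ft_force: [-0.6, -0.2, -2.9]
grip_width: 26.5
```

```bash
python3 d.py 562 -158.5 190
```

```text
pos [640.3 157.3 190.8] [-1.7997e+02  2.0000e-02  8.9960e+01] F [-0.6 -0.2 -2.9] w 26.5 t 23.65
shift [-315.9  -78.1    0.9] turn [-0.03  0.02 -0.04]
```

Call:
{"method": "move_arm", "body": {"deltas": [[[-10,-3,-1,0,0,0],[-25,-7,-1,0,0,0],[-35,-9,-1,0,0,0],[-35,-9,-1,0,0,0],[-35,-9,-1,0,0,0],[-35,-9,-1,0,0,0],[-35,-9,-1,0,0,0],[-35,-8,-1,0,0,0],[-25,-7,0,0,0,0],[-15,-4,0,0,0,0],[0,0,0,0,0,0],[0,0,0,0,0,0]]]}}

```text
t: 24.85
eef_pos: [550.5, -143.4, 185.2]
ee_rot: [-178.6, 0.1, 89.9]
ft_force: [-0.1, -0.0, -1.9]
grip_width: 26.5
```

```bash
python3 d.py 562 -158.5 160
```

```text
pos [ 550.5 -143.4  185.2] [-1.7857e+02  1.2000e-01  8.9880e+01] F [-0.1 -0.  -1.9] w 26.5 t 24.85
shift [-15.   12.2  24.9] turn [-1.43  0.11 -0.12]
```

Call:
{"method": "move_arm", "body": {"deltas": [[[-14,10,8,-1.4,0.1,-0.1],[0,0,10,0,0,0],[0,0,0,0,0,0],[0,0,0,0,0,0]]]}}

```text
t: 25.25
eef_pos: [559.1, -154.3, 164.4]
ee_rot: [-179.8, -0.1, 90.2]
ft_force: [-0.1, 0.3, -1.7]
grip_width: 26.5
```

```bash
python3 d.py 562 -158.5 145
```

```text
pos [ 559.1 -154.3  164.4] [-1.7978e+02 -1.3000e-01  9.0160e+01] F [-0.1  0.3 -1.7] w 26.5 t 25.25
shift [-4.2  2.9 19.4] turn [-0.22 -0.13  0.16]
```

Call:
{"method": "move_arm", "body": {"deltas": [[[-4.2,2.2,5,-0.2,-0.1,0.2],[0,0,5,0,0,0],[0,0,4,0,0,0],[0,0,0,0,0,0],[0,0,0,0,0,0]]]}}

```text
t: 25.75
eef_pos: [561.6, -156.8, 149.4]
ee_rot: [-180.0, -0.1, 90.1]
ft_force: [0.1, 0.6, -2.7]
grip_width: 26.6
```

```bash
python3 d.py 562 -158.5 131.6; python3 -c "
from h import *
d=grab('side','s9');cv2.imwrite('pics/c9.png',cv2.resize(d['image'][230:400,230:360,::-1],None,fx=3.5,fy=3.5))
P=cloud(d);np.save('pics/P9.npy',P)"
```

```text
pos [ 561.6 -156.8  149.4] [-1.7995e+02 -5.0000e-02  9.0090e+01] F [ 0.1  0.6 -2.7] w 26.6 t 25.75
shift [-1.7  0.5 17.8] turn [-0.05 -0.05  0.09]
```

View pics/c9.png

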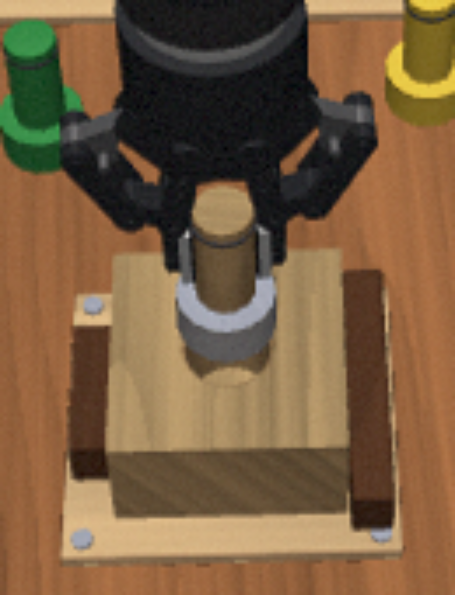

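The no-go is above the hole. I measure its plug against the hole in this same camera.

```bash
cat > c.py <<'E'
from h import *; import sys
from scipy.optimize import least_squares
P=cloud(load(sys.argv[1]));base=float(sys.argv[2]);x,y,z=P[...,0],P[...,1],P[...,2]
m=(np.hypot(x-562,y+159)<32)&(z>base+4)&(z<base+21)&(y<-165)
q=P[m]
f=lambda c:np.hypot(q[:,0]-c[0],q[:,1]-c[1])-23
s=least_squares(f,[562,-160],loss='soft_l1');print(len(q),'plug centre',s.x.round(2),'rms',np.sqrt((f(s.x)**2).mean()).round(2),'hole in side cam 561.8,-161.2')
E
python3 c.py s9 87.3
```

```text
163 plug centre [ 562.21 -157.66] rms 0.79 hole in side cam 561.8,-161.2
```

Call:
{"method": "move_arm", "body": {"deltas": [[[-1.7,0.4,4,0,0,0.1],[0,0,4,0,0,0],[0,0,3,0,0,0],[0,0,0,0,0,0],[0,0,0,0,0,0]]]}}

```text
t: 26.3
eef_pos: [562.1, -158.9, 137.7]
ee_rot: [-180.0, -0.0, 90.0]
ft_force: [0.1, 0.6, -2.9]
grip_width: 26.9
```

```bash
python3 d.py 562 -158.5 131.6
```

```text
pos [ 562.1 -158.9  137.7] [-1.7998e+02 -4.0000e-02  8.9960e+01] F [ 0.1  0.6 -2.9] w 26.9 t 26.3
shift [ 0.4 -0.1  6.1] turn [-0.02 -0.04 -0.04]
```

Call:
{"method": "move_arm", "body": {"deltas": [[[0.3,0,3,0,0,0],[0,0,1.5,0,0,0],[0,0,0.7,0,0,0],[0,0,0.4,0,0,0],[0,0,0,0,0,0]]]}}

```text
t: 26.8
eef_pos: [562.2, -158.6, 131.8]
ee_rot: [-180.0, -0.0, 90.0]
ft_force: [-0.3, 0.1, -1.7]
grip_width: 26.7
```

```bash
python3 d.py 562 -158.5 131.6
```

```text
pos [ 562.2 -158.6  131.8] [-1.7999e+02 -4.0000e-02  8.9970e+01] F [-0.3  0.1 -1.7] w 26.7 t 26.8
shift [ 0.1 -0.2  0.2] turn [-0.01 -0.04 -0.03]
```

Call:
{"method": "move_arm", "body": {"deltas": [[[0,0,1,0,0,0],[0,0,1,0,0,0],[0,0,0,0,0,0]]]}}

```text
t: 27.1
eef_pos: [562.4, -158.7, 131.9]
ee_rot: [179.9, -0.0, 90.0]
ft_force: [0.1, 0.0, -2.0]
grip_width: 26.6
```

```bash
python3 d.py 562 -158.5 131.6; python3 -c "
from h import *
d=grab('side','s10')";python3 c.py s10 70
```

```text
pos [ 562.4 -158.7  131.9] [ 1.7993e+02 -1.0000e-02  8.9970e+01] F [ 0.1  0.  -2. ] w 26.6 t 27.1
shift [ 0.2 -0.4  0.3] turn [ 0.07 -0.01 -0.03]
153 plug centre [ 563.41 -159.38] rms 0.84 hole in side cam 561.8,-161.2
```

The no-go stops at the mouth: 2 mm of commanded descent gave none. I release and lift off.

Call:
{"method": "move_arm", "body": {"deltas": [[[0,0,0,0,0,0],[0,0,0,0,0,0],[0,0,0,0,0,0],[0,0,0,0,0,0],[0,0,0,0,0,0],[0,0,0,0,0,0]]], "claw": 60}}

```text
t: 27.75
eef_pos: [563.6, -159.0, 132.5]
ee_rot: [179.8, 0.0, 90.0]
ft_force: [0.1, -0.4, 0.5]
grip_width: 59.9
```

Call:
{"method": "move_arm", "body": {"deltas": [[[0,0,-8,0,0,0],[0,0,-15,0,0,0],[0,0,-20,0,0,0],[0,0,-20,0,0,0],[0,0,-20,0,0,0],[0,0,-10,0,0,0],[20,-20,0,0,0,0],[35,-30,0,0,0,0],[35,-30,0,0,0,0],[35,-30,0,0,0,0],[20,-20,0,0,0,0],[0,0,0,0,0,0]]]}}

```text
t: 28.95
eef_pos: [429.4, -10.4, 230.8]
ee_rot: [179.7, 0.0, 89.8]
ft_force: [1.1, 0.6, -0.0]
grip_width: 60.4
```

```bash
cat > f.py <<'E'
from h import *; import sys
k=sys.argv[1]
a=grab('top','t'+k);b=grab('side','s'+k)
o=np.zeros((600,800,3),np.uint8)
o[:400,:380]=cv2.resize(a['image'][200:300,355:450,::-1],None,fx=4,fy=4)
o[:510,390:780]=cv2.resize(b['image'][230:400,230:360,::-1],None,fx=3,fy=3)
cv2.imwrite(f'pics/c{k}.png',o)
from scipy.optimize import least_squares
for n,d in(('top',a),('side',b)):
    P=cloud(d);x,y,z=P[...,0],P[...,1],P[...,2]
    def rep(n2,m):
        q=np.ascontiguousarray(P[m][:,:2].astype(np.float32))
        if len(q)<5: return print(n,n2,len(q))
        c,r=cv2.minEnclosingCircle(q);R=cv2.minAreaRect(q);print(n,n2,len(q),np.round(c,1),round(r,1),'rect',np.round(R[0],1),np.round(R[1],1),'z',np.median(z[m]).round(1))
    near=np.hypot(x-562,y+159)
    rep('handle top',(near<35)&(z>150)&(z<159))
    rep('plug top',(near<35)&(z>90)&(z<99))
    rep('block',(near<95)&(z>65)&(z<73))
    rep('go top',(np.hypot(x-498,y-181)<35)&(z>106)&(z<115));rep('go collar',(np.hypot(x-498,y-181)<45)&(z>50)&(z<59))
E
python3 f.py 11;python3 c.py s11 70
```

```text
top handle top 187 [ 564.2 -157.9] 14.5 rect [ 564.5 -158.4] [26.3 27.5] z 154.3
top plug top 204 [ 563.8 -158.3] 23.0 rect [ 561.9 -154.6] [44.2 37.6] z 94.6
top block 1337 [ 581.1 -158.2] 64.2 rect [ 582.8 -159.2] [111.3  71.1] z 69.4
top go top 173 [501.3 182.6] 13.8 rect [501.4 182. ] [26.2 26.3] z 110.4
top go collar 412 [501.3 182.4] 33.9 rect [501.4 182.9] [50.1 50. ] z 55.7
side handle top 226 [ 563.4 -160.7] 15.0 rect [ 563.5 -161.1] [28.9 27.2] z 153.7
side plug top 300 [ 563.7 -161.2] 23.1 rect [ 563.5 -164.9] [45.4 38.5] z 93.9
side block 3015 [ 562.  -160.6] 77.2 rect [ 561.7 -160.1] [114.1 110.1] z 69.0
side go top 125 [499.5 180.9] 16.3 rect [500.8 179.8] [27.6 27.3] z 109.6
side go collar 316 [501.1 181.1] 35.4 rect [500.6 180. ] [54.5 50.4] z 54.6
167 plug centre [ 563.42 -159.43] rms 1.24 hole in side cam 561.8,-161.2
```

View pics/c11.png

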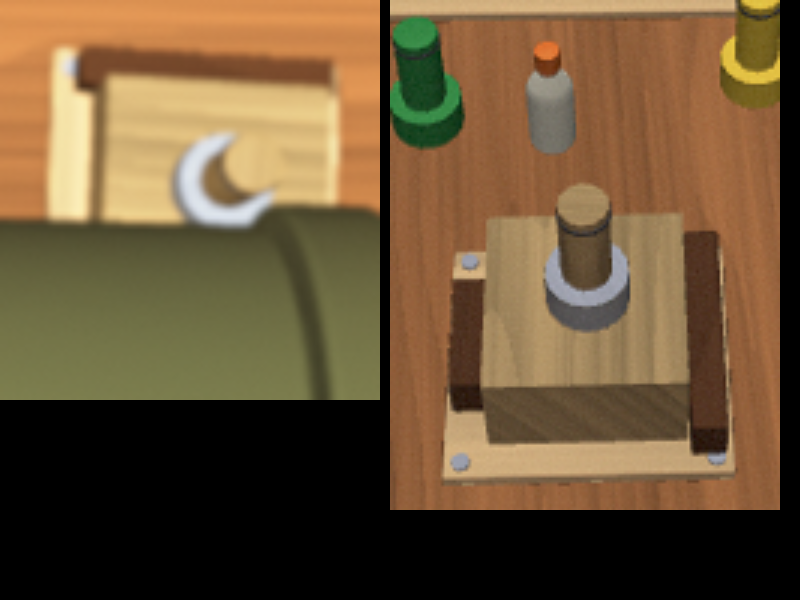

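The no-go stands upright: handle top and plug centre agree within 0.5 mm. It is centred to about 1.5 mm in x and under 0.5 mm in y by both cameras, inside the 3 mm overhang all round. The go gauge stands on the board at (501,182). The arm is clear, so I hand in.

```bash
python3 -c "
from h import *
s=get_state();print(s['t'],s['ft_force'].round(1),s['dq'].round(2));print(finish_job())"
```

```text
29.05 [ 0.4  0.  -0.4] [-1.38  1.56  1.62 -0.61 -0.24 -0.21]
the job is handed in; nothing more can be done
None
```

I carried out both gauge checks in the order asked and handed the job in at about 29 s of the 72 s allowed. The hand-in reports no verdict.

- **Go gauge:** I put it into the hole and released it to rest there. Its collar top measured 5.9 mm above the block, against a collar thickness of 6 mm, so it was fully seated. I then stood it upright back on the board. It now sits about 2.5 mm from where it started, because the fingers dragged it slightly on release.
- **No-go gauge:** It refused to enter: it stopped at the mouth, and a further 2 mm of commanded descent gave no movement. I left it standing upright on the mouth, with nothing touching it.
- **Centring of the no-go:** Both cameras' range data put it about 1.5 mm off the hole's centre in x and under 0.5 mm in y. I left that as it is, since the plug overhangs the hole by 3 mm all round.

**Checks that disagreed or fell short:**
- The two cameras differ by about 2.5 mm in absolute y. They agree on relative positions, which are what I relied on.
- A fit to the side of the no-go's plug gave a y about 1.8 mm different from the top-face measurements. I trusted the top-face ones.
- The wrist force showed no clear rise when the gauges touched down. I judged seating and refusal from positions instead.
- In the last top view the arm hid part of the block. The side view showed the block and no-go in full.

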